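# Pack the arbor run-out check kit into its fitted tray

### The job

The run-out check on the saw arbor is finished: pack its kit - the clamping flange, star knob, T-slot bolt with wing nut and dial gauge that lie this side of the push stick and spanner - into the fitted tray, each standing flat on the floor of the well cut for it: flange in the large round well, star knob in the small round one, T-bolt in the small rectangular one, gauge in the large rectangular one. Keep the dial gauge upright all the while. Leave the plain spacer ring and the round knurled knob, which belong to other jobs, where they are.

Things in the scene. Friction and masses are not known exactly. Their poses are not given: they have to be found in the camera images.
- flange: blade clamping flange of the kit: thick steel disc with a small bore and bevelled top, 66 mm across, 13 mm high, lying flat, 0.18 kg. Origin: centre of its underside, z up. Grasp across the rim, low down; it is put away as it lies (a like one far back by the blue vice is not meant)
- star_knob: black five-lobed star knob standing on its head, steel stud upward: head 48 x 46 mm, 20 mm high; sleeve 20 mm in diameter from there to 32 mm; stud 10 mm in diameter to 62 mm; 0.05 kg. Origin: centre of the underside, z up; sleeve and stud stand 2 mm to +y of it. Grasp the sleeve or stud; it is put away as it stands
- t_bolt: steel T-slot bolt with wing nut, standing on its T head: head 14 (x) by 30 (y) mm, 8 mm high; bolt 10 mm in diameter to 58 mm; nut hub 16 mm in diameter from 31 to 40 mm height; wings 4 mm thick (x), 34 mm over both (y), 36 to 49 mm height; 0.06 kg. Origin: centre of the underside, z up. Grasp the hub along x; put away standing (bolts at the back not meant)
- dial_gauge: dial gauge on a steel foot: foot 30 (x) by 50 mm (y), 6 mm high, from y -20 to +30 mm; round dial case 48 mm in diameter, 18 mm thick (x), centre at y +6, z 28 mm; stem 8 mm in diameter up to 70 mm; side spindle to y -30 mm. 0.17 kg. Origin: under the foot, 5 mm to -y of its centre; z up. Grasp the case across its thickness (the gauge at the back is not meant)
- block_large_round: fixed beech block, 88 mm square, 18 mm high, one of four in a low square tray (194 mm, rim just below the block tops; block centres 89 mm apart, any block in any corner). Origin: centre of its underside, 4 mm over the table; x, y along its sides. Round well 78 mm in diameter, 6 mm deep, in the middle of its top (well floor 12 mm over the origin): for the flange
- block_small_round: fixed beech block, 88 mm square, 18 mm high, one of four in a low square tray (194 mm, rim just below the block tops; block centres 89 mm apart, any block in any corner). Origin: centre of its underside, 4 mm over the table; x, y along its sides. Round well 62 mm in diameter, 12 mm deep, in the middle of its top (well floor 6 mm over the origin): for the star knob
- block_small_slot: fixed beech block, 88 mm square, 18 mm high, one of four in a low square tray (194 mm, rim just below the block tops; block centres 89 mm apart, any block in any corner). Origin: centre of its underside, 4 mm over the table; x, y along its sides. Rectangular well 28 (x) by 44 (y) mm, 12 mm deep, in the middle of its top (well floor 6 mm over the origin): for the T-bolt
- block_large_slot: fixed beech block, 88 mm square, 18 mm high, one of four in a low square tray (194 mm, rim just below the block tops; block centres 89 mm apart, any block in any corner). Origin: centre of its underside, 4 mm over the table; x, y along its sides. Rectangular well 44 (x) by 64 (y) mm, 12 mm deep, in the middle of its top (well floor 6 mm over the origin): for the gauge's foot, either way round
- spacer_ring: look-alike, left alone: flat plain steel spacer ring, 66 mm outside, large bore of 40 mm, 12 mm high. Origin: centre of its underside
- round_knob: look-alike, left alone: black round knurled knob without lobes, standing on its head, stud upward: head 45 mm in diameter, 20 mm high; sleeve 20 mm, stud 10 mm in diameter; 62 mm high in all. Origin: centre of its underside. (Obstacle: the tall saw guard with the red nose stands farther than x = 0.54 m, between y = 0.15 and 0.25 m; pass in front of it)

How it is judged:
By the outcome, as a careful person would: the job done as asked, in the order asked, and still so for the second after the job is handed in, with the robot touching nothing.
It also fails if it takes over 112 s, if anything falls off the work surface, if the arm or the gripper's body presses on something with over 40 N, if the wrist force passes 120 N, or if a joint passes its speed limit or range.

### The arm

A 6-joint arm with a two-finger parallel gripper is mounted at the origin on a cart in front of the work surface, level with it; the furniture and walls round the work are solid. World frame = base frame: x ahead of the robot, y to its left, z up, the work surface at z = 0. Lengths are in m, angles in degrees, forces in N, time in s.
With the tool pointing down it reaches from about 0.35 to 0.95 m from the base axis. Payload 17.4 kg.
Tool frame: the origin (TCP) lies midway between the tips of the shut fingers; the grasp point (between the pads) lies 19 mm behind it; z points along the fingers, y is the line along which they close (so a half turn about z gives the same grasp; the last joint's range is limited). The gripper opens to 93 mm and grips with 3 to 60 N. Pads are 15 mm wide; open, the fingers measure 128 mm over their backs; the gripper's body (75 mm by 188 mm) begins 65 mm behind the grasp point.
Start: joints at [-73.556, 6.646, 82.598, -0, 90.757, -2.166], TCP at [0.215, -0.64, 0.219] pointing down, gripper open.
Joint ranges: [-162.19, 162.19], [-47.58, 125.68], [4.15, 143.07], [-65.23, 245.23], [0.69, 171.88], [-170.13, 170.13]. Speed limits (degrees/s): [108.29, 108.29, 127.2, 180, 180, 180].

### API

Orientations are given as [roll, pitch, yaw] about the fixed x, y, z axes, in that order (R = Rz(yaw) Ry(pitch) Rx(roll)).
In Python, from cell import r gives the robot as it stands.
- The arm moves only by the tool move_tool, called after "Call:" in YAML: its name, and indented under it one key for each argument. Schema: {"type":"object","properties":{"plan":{"type":"array","items":{"type":"array","items":{"type":"array","items":{"type":"number"},"minItems":7,"maxItems":7},"minItems":1,"maxItems":20},"minItems":1,"maxItems":1},"grip_force":{"type":"number"},"only":{"type":"string"},"quiet":{"type":"boolean"},"lines":{"type":"string"}},"required":["plan"],"additionalProperties":false}. plan is a list that holds a single list of rows (three levels of brackets), with 1 to 20 rows, each of 7 numbers: the opening from 0.0 (shut) to 1.0 (fully open), then dx, dy, dz in fractions of the full range, 1 being 0.4 m, then a rotation vector rx, ry, rz in normalised numbers (1 is 180 degrees); each row shifts and turns the commanded pose from where the row before left it, along the tool's axes as they then stand; what a row does not reach is not made up. A row lasts 1/8 s, in which the tool goes at most 0.0625 m and 10.7 degrees, less where a joint would pass 70% of its speed; a pose out of reach is approached as far as the arm can. The fingers move at their own pace and stop on an object; grip_force is the grip in N (left out, the last holds). Time passes only in rows, so rows that do not move let the fingers close. The tool returns the time, the measured TCP pose, the force, the opening and the grip force at its end. only (a regular expression) keeps the lines of the reply that match it, lines (a string "A,B") keeps lines A to B, and quiet returns only ok. Input that does not fit is refused with a message, and nothing moves.
- r.read_state(): the state, without advancing time (a new reading comes with each control period).
- r.camera(name): name is "side" or "top" or "wrist"; returns (picture, depth): 480x640x3 uint8, red, green, blue; 480x640 float32, m along the optical axis (not along the pixel's ray), 0 where there is no reading.
- r.camera_model(name): a dict with "fx", "fy", "cx", "cy" (pixels), "R" (3x3) and "t" (3): a world point X has camera coordinates R X + t. Camera axes: x right, y down, z forward; pixel columns grow to the right and rows downward; lengths in m; the calibration is good to about 2 mm. A picture is of the moment at which its call begins: read the wrist's pose just before it. camera_model takes no time and is no camera call; for the wrist camera it gives the pose at the moment of the call.
- r.sign_off(): hands the job in; it is judged then, once.
Trained networks look in the newest picture that a camera, given by its name, has taken for a name from the list of things; names that differ only in an ending like _2 or _b are one class to them, and where a whole thing is asked for, a point or a joint stands for the part that bears it (a point fixed in the world has none). Each returns a list of dicts, best first, with "p" (0 to 1); they miss things now and then, are a little off and sometimes report something else, mostly with a low value. They report only what shows in the picture. A call takes as long as a camera call.
- r.search_frame(camera, thing): "point" ([column, row] in pixels, amid what is visible of it).
The state is a dict: "time": time; "joint_pos": joint angles; "qvel": joint speeds; "effort": joint torques, N m; "tcp_pos": TCP position; "eef_rot": TCP orientation; "force": force on the tool from outside, world axes, zero at the start; "moment": the same for the moment, N m; "grip_width": opening from 0.0 (shut) to 1.0 (fully open); "gripper_force": force on a finger pad.
Only numpy, scipy, OpenCV 4.12 (cv2) and the standard library are available. Lean on these libraries where they do the work, as an engineer would, in place of code of your own. Each camera call takes 0.05 s, during which the arm holds its last target. There are 200 camera calls.

## Working session

There is one attempt and no reset: what is moved stays moved. The work goes in short steps, Python scripts to look and compute and a tool call to move; the robot and the scene stay as the last step left them, time stands still between calls to the robot, and variables do not carry over. Pictures are saved under pics/ and viewed, at most 14 in all, crops included, and the job is handed in when it is done.

```bash
ls; mkdir -p pics; python3 - <<'E'
from cell import r
import cv2
print(r.read_state())
for n in("top","side"):
    p,d=r.camera(n); cv2.imwrite(f"pics/{n}0.png",p[:,:,::-1])
    m=r.camera_model(n); print(n,m)
    for t in "flange star_knob t_bolt dial_gauge block_large_round block_small_round block_small_slot block_large_slot spacer_ring round_knob".split():
        print(t,[(x["point"],round(x["p"],2)) for x in r.search_frame(n,t)[:4]])
E
```

```text
pics
{'time': 0.0, 'joint_pos': array([-7.35577127e+01,  6.67581087e+00,  8.26371385e+01, -8.47374718e-04,
        9.07569699e+01, -2.16445777e+00]), 'qvel': array([-0.08812056, -0.01205009,  0.06899486,  0.04831598, -0.04779553,
        0.05776213]), 'effort': array([ 2.37150736e-03, -7.21265745e+01, -6.22618389e+01,  7.81081477e-02,
        2.37661792e-02, -7.47202330e-05]), 'tcp_pos': array([ 0.21531404, -0.63951138,  0.21787025]), 'eef_rot': array([-1.79930099e+02, -1.79399336e-03,  1.86067333e+01]), 'force': array([ 0.046962  , -0.45500821, -0.03466802]), 'moment': array([-0.00383607,  0.00526676,  0.0286425 ]), 'gripper_force': 0.0, 'grip_width': 0.9996943225647268}
top {'fx': 449.57988111579283, 'fy': 449.57988111579283, 'cx': 313.50350054374525, 'cy': 238.4063968100577, 'R': array([[ 0.03840133, -0.99925169, -0.00462595],
       [-0.97716326, -0.03658346, -0.20931701],
       [ 0.20899114,  0.01255836, -0.97783689]]), 't': array([-0.0612464 ,  0.57538876,  0.93207553])}
flange [([285.7, 241.9], 0.55)]
star_knob [([332.3, 297.6], 0.5)]
t_bolt []
dial_gauge [([271.8, 293.2], 0.
[... 376 characters left out ...]
fy': 438.8465833042437, 'cx': 316.21760109542896, 'cy': 238.8128720369431, 'R': array([[-0.8136436 , -0.58116857,  0.01507296],
       [-0.38605537,  0.52073404, -0.76144423],
       [ 0.43467845, -0.62536322, -0.64805516]]), 't': array([0.43699967, 0.28568934, 0.60280187])}
flange [([288.2, 278.0], 0.6), ([321.3, 246.2], 0.44)]
star_knob [([379.4, 269.4], 0.81)]
t_bolt [([259.8, 409.4], 0.89)]
dial_gauge [([340.0, 310.3], 0.61)]
block_large_round [([433.0, 206.0], 0.89), ([395.6, 191.3], 0.66)]
block_small_round [([412.2, 231.6], 0.73)]
block_small_slot [([393.6, 195.2], 0.91)]
block_large_slot [([376.7, 215.3], 0.91)]
spacer_ring [([264.8, 242.0], 0.82)]
round_knob [([319.3, 246.7], 0.94)]
```

View pics/top0.png

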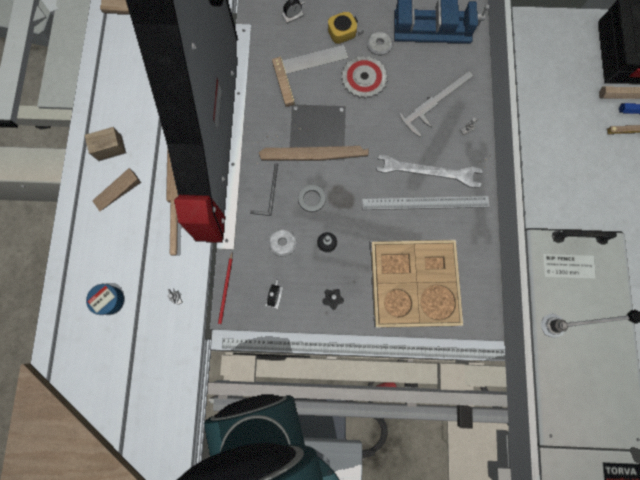

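View pics/side0.png

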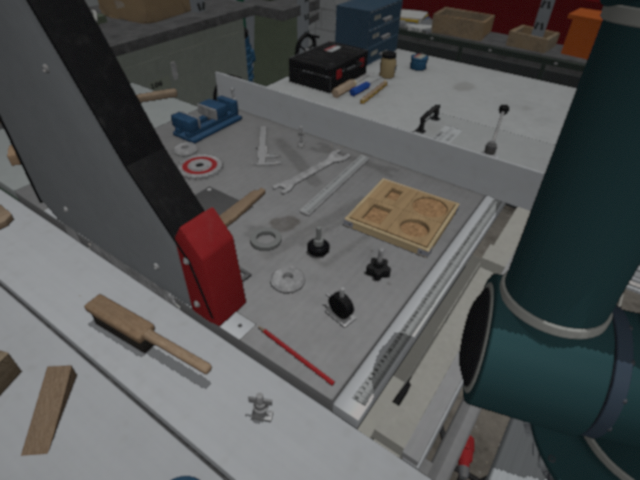

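The top view shows the flange at (284,242), ring (312,198), round knob (327,241), star knob (333,298), gauge (274,293) and tray (417,283). The T-bolt is at (175,296), on the left table. The side view agrees, with the T-bolt at (260,408).

```bash
cat > h.py <<'E'
from cell import r
import numpy as np, cv2
from scipy.spatial.transform import Rotation as Ro
def ray(m,p):
    d=m["R"].T@np.array([(p[0]-m["cx"])/m["fx"],(p[1]-m["cy"])/m["fy"],1]); return -m["R"].T@m["t"],d
def onz(m,p,z):
    o,d=ray(m,p); return o+d*(z-o[2])/d[2]
def tri(*mp):
    A=np.zeros((3,3));b=np.zeros(3)
    for m,p in mp:
        o,d=ray(m,p);d=d/np.linalg.norm(d);P=np.eye(3)-np.outer(d,d);A+=P;b+=P@o
    X=np.linalg.solve(A,b)
    return X,[round(1000*np.linalg.norm(np.cross(X-ray(m,p)[0],ray(m,p)[1]/np.linalg.norm(ray(m,p)[1]))),1) for m,p in mp]
def cloud(m,d):
    v,u=np.mgrid[:480,:640]; c=np.stack([(u-m["cx"])/m["fx"]*d,(v-m["cy"])/m["fy"]*d,d],-1)
    X=(c-m["t"])@m["R"]; X[d==0]=np.nan; return X
def go(target,yaw=None):
    "distance in tool axes to target xyz, with yaw"
    s=r.read_state(); R=Ro.from_euler("xyz",s["eef_rot"],degrees=True)
    print("now",s["tcp_pos"].round(4),s["eef_rot"].round(1),"tool delta",R.inv().apply(np.array(target)-s["tcp_pos"]).round(4))
    if yaw is not None:
        R2=Ro.from_euler("xyz",[180,0,yaw],degrees=True); print("rotvec tool",np.degrees((R.inv()*R2).as_rotvec()).round(1))
E
python3 - <<'E'
from h import *
np.set_printoptions(suppress=True,precision=4)
T=r.camera_model("top");S=r.camera_model("side")
for n,a,b in[("flange",(284,242),(288,279)),("star",(333,298),(379,268)),("gauge",(274,294),(340,306)),("tbolt",(175,296),(260,407)),("ring",(312,198),(265,241)),("rknob",(327,241),(319,246)),
 ("LR",(439,302),(433,207)),("SR",(397,303),(412,230)),("SS",(434.4,262.9),(393.6,194.5)),("LS",(396.6,264.6),(377,214.5))]:
    print(n,*tri((T,a),(S,b)),onz(T,a,.01))
W=r.camera_model("wrist");s=r.read_state()
R=Ro.from_euler("xyz",s["eef_rot"],degrees=True)
c=-W["R"].T@W["t"]; print("cam in tool",R.inv().apply(c-s["tcp_pos"]),"axes",(W["R"]@R.as_matrix()).round(3),W["fx"])
E
```

```text
flange [0.5799 0.0306 0.0013] [np.float64(1.2), np.float64(1.2)] [0.5771 0.0294 0.01  ]
star [ 0.4518 -0.0881  0.0121] [np.float64(0.3), np.float64(0.3)] [ 0.4522 -0.088   0.01  ]
gauge [0.4551 0.0446 0.0224] [np.float64(0.0), np.float64(0.0)] [0.4561 0.0457 0.01  ]
tbolt [0.443  0.266  0.0231] [np.float64(1.0), np.float64(1.0)] [0.4431 0.2696 0.01  ]
ring [ 0.6904 -0.0307 -0.0023] [np.float64(0.9), np.float64(0.9)] [ 0.6858 -0.0314  0.01  ]
rknob [ 0.5818 -0.0706  0.0131] [np.float64(0.8), np.float64(0.8)] [ 0.5832 -0.0703  0.01  ]
LR [ 0.4492 -0.3249  0.02  ] [np.float64(2.4), np.float64(2.4)] [ 0.4523 -0.3269  0.01  ]
SR [ 0.4487 -0.2309  0.0137] [np.float64(2.6), np.float64(2.6)] [ 0.4465 -0.2324  0.01  ]
SS [ 0.5401 -0.3149  0.0211] [np.float64(0.9), np.float64(0.9)] [ 0.5411 -0.3181  0.01  ]
LS [ 0.5345 -0.2296  0.017 ] [np.float64(1.8), np.float64(1.8)] [ 0.5339 -0.2315  0.01  ]
cam in tool [ 0.0662  0.0001 -0.1673] axes [[-0.001  1.    -0.001]
 [-0.97  -0.001 -0.242]
 [-0.242  0.001  0.97 ]] 385.03569026094266
```

```bash
python3 -c "
from h import *
go([.43,-.24,.30],0)"
```

```text
now [ 0.2154 -0.6397  0.2186] [-180.    -0.    18.6] tool delta [ 0.3309 -0.3103 -0.0813]
rotvec tool [-0.  -0.  18.6]
```

The rows are not in the units I measure in: shifts go in shares of 0.4 m and turns go in shares of 180 degrees. I convert before sending: 0.0368 m / 0.4 = 0.092, -0.0345 m / 0.4 = -0.0863, 9.3 degrees / 180 = 0.0517.

Call:
move_tool:
  plan:
    - [[1, 0.092, -0.0863, -0.0225, 0, 0, 0], [1, 0.092, -0.0863, -0.0225, 0, 0, 0], [1, 0.092, -0.0863, -0.0225, 0, 0, 0], [1, 0.092, -0.0863, -0.0225, 0, 0, 0], [1, 0.092, -0.0863, -0.0225, 0, 0, 0], [1, 0.092, -0.0863, -0.0225, 0, 0, 0], [1, 0.092, -0.0863, -0.0225, 0, 0, 0], [1, 0.092, -0.0863, -0.0225, 0, 0, 0], [1, 0.092, -0.0863, -0.0225, 0, 0, 0.0517], [1, 0, 0, 0, 0, 0, 0.0517], [1, 0, 0, 0, 0, 0, 0]]

```text
time: 2.48
tcp_pos: [0.4304, -0.2394, 0.2998]
eef_rot: [180.0, -0.0, 0.1]
force: [-0.0, -0.0, -0.2]
grip_width: 0.998
gripper_force: 0.0
```

```bash
cat > look.py <<'E'
from h import *
import sys,pickle
k=sys.argv[1]
W=r.camera_model("wrist");s=r.read_state();p,d=r.camera("wrist"); cv2.imwrite(f"pics/w{k}.png",p[:,:,::-1])
pickle.dump((W,p,d,s),open(f"w{k}.pkl","wb")); print(s["time"],s["tcp_pos"],s["eef_rot"])
for t in sys.argv[2:]:
    print(t,[(np.round(x["point"],1).tolist(),round(x["p"],2),onz(W,x["point"],.015).round(4).tolist()) for x in r.search_frame("wrist",t)[:3]])
E
python3 look.py 1 flange star_knob t_bolt dial_gauge block_large_round block_small_round block_small_slot block_large_slot
```

```text
2.475 [ 0.43035542 -0.23937027  0.29976506] [ 1.79986932e+02 -9.94821723e-03  1.18929468e-01]
flange [([72.3, 53.8], 0.81, [0.5827, 0.0205, 0.015])]
star_knob [([183.8, 172.2], 0.79, [0.4554, -0.0903, 0.015])]
t_bolt []
dial_gauge [([64.5, 173.2], 0.95, [0.4541, 0.0487, 0.015])]
block_large_round [([384.4, 172.4], 0.63, [0.4555, -0.324, 0.015])]
block_small_round [([307.5, 177.2], 0.7, [0.4498, -0.2344, 0.015])]
block_small_slot [([382.6, 88.8], 0.79, [0.5474, -0.3177, 0.015])]
block_large_slot [([301.5, 94.5], 0.59, [0.5413, -0.2278, 0.015])]
```

View pics/w1.png

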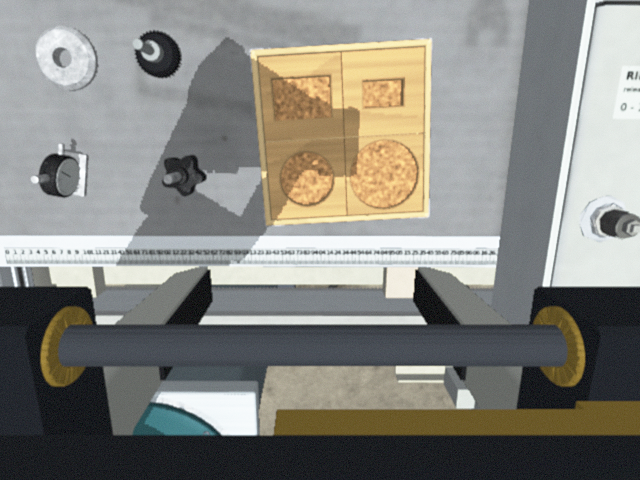

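The wrist view shows the tray with the LS well at (302,97), SS at (383,93), SR at (307,178) and LR at (384,174). The long sides of the slots run along the columns, which is world y. The star knob is at (183,173) and the gauge at (63,173), with its spindle and foot on the up side. The flange is at (66,57). Next is a second view from the left.

Call:
move_tool:
  plan:
    - [[1, 0, -0.15, 0, 0, 0, 0], [1, 0, -0.15, 0, 0, 0, 0], [1, 0, -0.15, 0, 0, 0, 0], [1, 0, -0.15, 0, 0, 0, 0], [1, 0, -0.15, 0, 0, 0, 0], [1, 0, -0.15, 0, 0, 0, 0], [1, 0, 0, 0, 0, 0, 0]]

```text
time: 3.8
tcp_pos: [0.4296, 0.1235, 0.2995]
eef_rot: [-180.0, 0.0, 0.4]
force: [1.3, -0.5, -0.5]
grip_width: 1.002
gripper_force: 0.0
```

```bash
python3 look.py 2 flange star_knob t_bolt dial_gauge block_small_round block_large_slot
cat > m.py <<'E'
from h import *
import pickle
np.set_printoptions(suppress=True,precision=4)
W,p,d,s=pickle.load(open("w1.pkl","rb"));X=cloud(W,d)
tb=X[200:230,100:120].reshape(-1,3);print("table z",np.nanmedian(tb[:,2]),np.nanstd(tb[:,2]))
m=(X[...,2]>.012)&(X[...,2]<.04)&(X[...,0]>.37)&(X[...,0]<.62)&(X[...,1]<-.15)&(X[...,1]>-.42)
m=cv2.morphologyEx(m.astype(np.uint8),cv2.MORPH_OPEN,np.ones((3,3)))>0
print("tray rect",cv2.minAreaRect((X[m][:,:2]*1000).astype(np.float32)),"z",np.nanpercentile(X[m][:,2],[5,25,50,75,95]))
E
python3 m.py
```

```text
3.8 [0.42959305 0.12350511 0.29949097] [-1.79977081e+02  2.64076782e-02  3.51255610e-01]
flange [([388.2, 57.8], 0.6, [0.5785, 0.0414, 0.015]), ([613.7, 99.5], 0.32, [0.5369, -0.2121, 0.015])]
star_knob [([491.2, 172.5], 0.85, [0.4555, -0.0851, 0.015])]
t_bolt [([188.8, 181.7], 0.89, [0.4429, 0.2677, 0.015])]
dial_gauge []
block_small_round [([186.3, 183.3], 0.59, [0.441, 0.2708, 0.015])]
block_large_slot []
table z 0.0007514921065890073 0.0009332991310129384
tray rect ((495.5632629394531, -275.4845886230469), (196.29818725585938, 196.05795288085938), 3.316675901412964) z [0.0171 0.0206 0.0225 0.0233 0.0243]
```

View pics/w2.png

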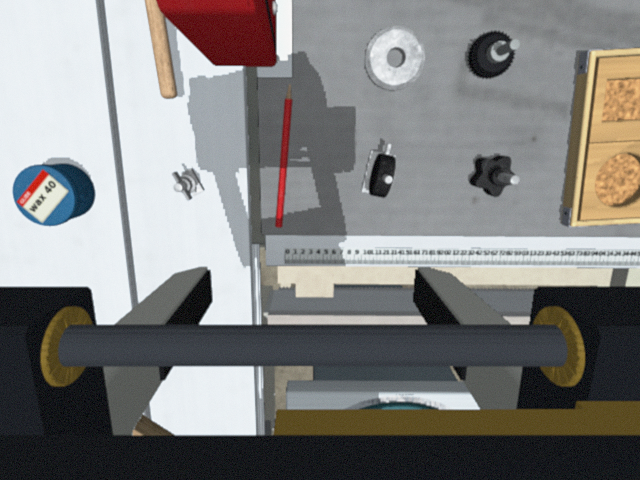

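View 2 shows the flange at (394,57), gauge at (381,170), star knob at (493,174) and T-bolt at (187,182). I'll get their poses from the depth clouds.

```bash
cat > m2.py <<'E'
from h import *
import pickle
np.set_printoptions(suppress=True,precision=4)
C={k:(lambda w:(cloud(w[0],w[2]),w[1]))(pickle.load(open(f"w{k}.pkl","rb"))) for k in "12"}
def box(k,c,h,z0,z1):
    X=C[k][0];m=(abs(X[...,0]-c[0])<h)&(abs(X[...,1]-c[1])<h)&(X[...,2]>z0)&(X[...,2]<z1);return X[m]
def rep(n,k,c,h,z0,z1):
    P=box(k,c,h,z0,z1)
    if len(P)<5: print(n,k,"few",len(P));return
    (q,s,a)=cv2.minAreaRect((P[:,:2]*1000).astype(np.float32));print(n,k,z0,len(P),"mean",P.mean(0),"rect",np.round(q,1),np.round(s,1),round(a,1),"zmax",P[:,2].max().round(4))
for k in "12":
    rep("flange",k,(.58,.031),.045,.007,.03)
    rep("star head",k,(.452,-.088),.04,.012,.024)
    rep("star sleeve",k,(.452,-.088),.04,.026,.033)
    rep("star stud",k,(.452,-.088),.04,.04,.1)
    rep("gauge foot",k,(.455,.045),.05,.003,.010)
    rep("gauge case",k,(.455,.045),.05,.012,.056)
    rep("gauge casetop",k,(.455,.045),.05,.04,.056)
    rep("gauge stem",k,(.455,.045),.05,.058,.1)
    rep("tbolt head",k,(.443,.267),.03,.004,.012)
    rep("tbolt wings",k,(.443,.267),.03,.042,.052)
    rep("tbolt tip",k,(.443,.267),.03,.053,.1)
    # wells
    if k=="1":
        q=np.array([.4956,-.2755]);a=np.radians(3.3);ex=np.array([np.cos(a),np.sin(a)]);ey=np.array([-ex[1],ex[0]])
        for n,i,j,z1 in(("LR",-1,-1,.0188),("SR",-1,1,.0155),("SS",1,-1,.0155),("LS",1,1,.0155)):
            c=q+.0445*(i*ex+j*ey);rep(n,k,c,.041,.003,z1);print(c)
w,p=1,pickle.load(open("w2.pkl","rb"))[1]
a=cv2.resize(p[130:220,340:430],(480,480),interpolation=2);b=cv2.resize(p[150:210,155:215],(300,480),interpolation=2)
b=cv2.resize(p[150:210,150:220],(320,274),interpolation=2);b=cv2.copyMakeBorder(b,0,206,0,0,0)
cv2.imwrite("pics/c2.png",np.hstack([a,b])[:,:,::-1])
E
python3 m2.py
```

```text
flange 1 0.007 2809 mean [0.5795 0.0301 0.0126] rect [580.   32.7] [66.  65.4] 40.8 zmax 0.0164
star head 1 0.012 807 mean [ 0.4546 -0.0923  0.0203] rect [454.6 -87.7] [45.  47.5] 43.1 zmax 0.0238
star sleeve 1 0.026 119 mean [ 0.4543 -0.0921  0.0316] rect [453.7 -90. ] [19.4 17.7] 23.2 zmax 0.033
star stud 1 0.04 142 mean [ 0.4537 -0.0904  0.0569] rect [453.  -88.8] [ 9.1 10.5] 43.9 zmax 0.0645
gauge foot 1 0.003 486 mean [0.4558 0.0353 0.0063] rect [453.2  46.6] [97.2 94.5] 1.5 zmax 0.01
gauge case 1 0.012 1459 mean [0.4563 0.0392 0.0385] rect [459.7  42.9] [19.7 59.3] 78.9 zmax 0.0559
gauge casetop 1 0.04 755 mean [0.4549 0.0415 0.0479] rect [453.7  44.1] [19.7 42.7] 78.9 zmax 0.0559
gauge stem 1 0.058 110 mean [0.4537 0.0434 0.067 ] rect [453.6  44.3] [7.7 8.1] 4.1 zmax 0.0727
tbolt head 1 few 0
tbolt wings 1 few 0
tbolt tip 1 few 0
LR 1 0.003 3211 mean [ 0.454  -0.3227  0.0175] rect [ 453.8 -322.7] [77.1 77. ] 10.1 zmax 0.0188
[ 0.4537 -0.3225]
SR 1 0.003 2178 mean [ 0.4486 -0.2334  0.0117] rect [ 448.3 -233.5] [61.1 61.5] 26.1 zmax 0.0154
[ 0.4486 -0.2336]
SS 1 0.003 1021 mean 
[... 590 characters left out ...]
 zmax 0.0648
gauge foot 2 0.003 390 mean [0.4596 0.0527 0.006 ] rect [455.5  45.2] [97.6 95.8] 89.1 zmax 0.0097
gauge case 2 0.012 903 mean [0.4569 0.0471 0.043 ] rect [459.3  44. ] [19.  59.4] 79.0 zmax 0.0555
gauge casetop 2 0.04 627 mean [0.4545 0.0462 0.0487] rect [453.3  45.1] [18.9 42.8] 78.7 zmax 0.0555
gauge stem 2 0.058 65 mean [0.4537 0.0462 0.069 ] rect [453.3  45.7] [7.7 7.1] 32.3 zmax 0.0724
tbolt head 2 0.004 188 mean [0.4432 0.2635 0.0084] rect [442.5 265.9] [29.4 14.8] 25.4 zmax 0.0117
tbolt wings 2 0.042 152 mean [0.4431 0.2651 0.0478] rect [443.2 264.8] [33.4  6.6] 26.8 zmax 0.0518
tbolt tip 2 0.053 83 mean [0.4425 0.2656 0.0583] rect [442.4 266. ] [9.6 9.7] 38.0 zmax 0.061
```

View pics/c2.png

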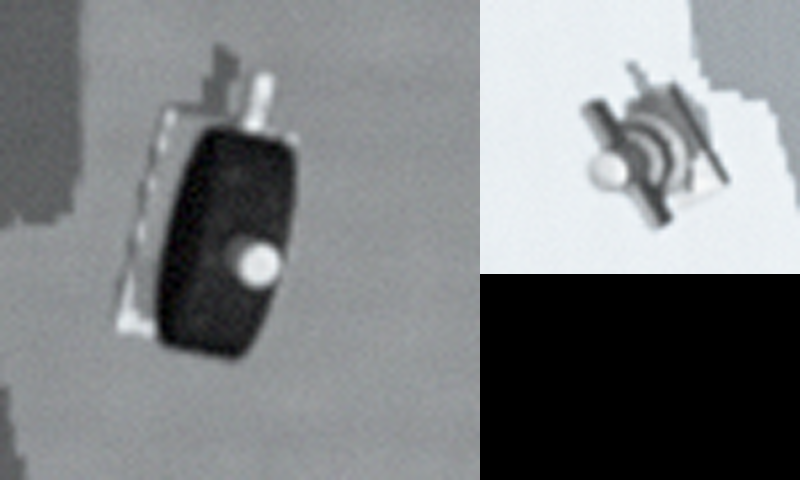

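The clouds from both views agree to about 1 mm, and the well floors, rim and item heights match the text within about 2 mm. The crop shows the gauge spindle pointing at about −11° and the T-bolt wings at about 26°. Flange first, approached with the fingers closing along x.

To row units: 0.05 m / 0.4 = 0.125, 0.03 m / 0.4 = 0.075, -10 degrees / 180 = -0.0556.

Call:
move_tool:
  plan:
    - [[1, 0.125, 0.075, 0, 0, 0, 0], [1, 0.125, 0.075, 0, 0, 0, 0], [1, 0.125, 0.075, 0, 0, 0, 0], [1, 0, 0, 0.06, 0, 0, -0.0556], [1, 0, 0, 0.06, 0, 0, -0.0556], [1, 0, 0, 0.06, 0, 0, -0.0556], [1, 0, 0, 0.06, 0, 0, -0.0556], [1, 0, 0, 0.06, 0, 0, -0.0556], [1, 0, 0, 0.06, 0, 0, -0.0556], [1, 0, 0, 0.06, 0, 0, -0.0556], [1, 0, 0, 0.06, 0, 0, -0.0556], [1, 0, 0, 0.06, 0, 0, -0.0556], [1, 0, 0, 0, 0, 0, 0]]

```text
time: 5.78
tcp_pos: [0.5793, 0.0293, 0.0821]
eef_rot: [-179.8, 0.0, 89.9]
force: [-0.4, -0.1, 0.7]
grip_width: 0.996
gripper_force: 0.0
```

```bash
python3 -c "
from h import *
go([.5798,.033,.004],90)"
```

```text
now [0.5793 0.0293 0.0821] [-179.8    0.    89.9] tool delta [0.0037 0.0008 0.078 ]
rotvec tool [-0.2  0.  -0.1]
```

To row units: 0.03 m / 0.4 = 0.075, 0.012 m / 0.4 = 0.03.

Call:
move_tool:
  plan:
    - [[1, 0.0093, 0.002, 0.075, 0, 0, 0], [1, 0, 0, 0.075, 0, 0, 0], [1, 0, 0, 0.03, 0, 0, 0], [1, 0, 0, 0.015, 0, 0, 0], [1, 0, 0, 0, 0, 0, 0]]

```text
time: 6.4
tcp_pos: [0.5814, 0.0338, 0.0065]
eef_rot: [180.0, 0.0, 89.9]
force: [0.3, 1.0, 0.3]
grip_width: 1.0
gripper_force: 0.0
```

Call:
move_tool:
  plan:
    - [[0, 0, 0, 0, 0, 0, 0], [0, 0, 0, 0, 0, 0, 0], [0, 0, 0, 0, 0, 0, 0], [0, 0, 0, 0, 0, 0, 0], [0, 0, 0, 0, 0, 0, 0], [0, 0, 0, 0, 0, 0, 0]]
  grip_force: 30

```text
time: 7.15
tcp_pos: [0.5811, 0.034, 0.0058]
eef_rot: [180.0, -0.0, 90.0]
force: [0.2, -0.1, 1.2]
grip_width: 0.661
gripper_force: 29.5
```

To row units: 0.003 m / 0.4 = 0.0075.

Call:
move_tool:
  plan:
    - [[0.9, 0, 0, 0, 0, 0, 0], [0.9, 0, 0, 0, 0, 0, 0], [0.9, 0, 0, 0.0075, 0, 0, 0], [0.9, 0, 0, 0, 0, 0, 0]]

```text
time: 7.65
tcp_pos: [0.5807, 0.0339, 0.0022]
eef_rot: [-180.0, -0.0, 90.0]
force: [0.8, 0.6, -0.4]
grip_width: 0.898
gripper_force: 0.0
```

Call:
move_tool:
  plan:
    - [[0, 0, 0, 0, 0, 0, 0], [0, 0, 0, 0, 0, 0, 0], [0, 0, 0, 0, 0, 0, 0], [0, 0, 0, 0, 0, 0, 0], [0, 0, 0, 0, 0, 0, 0]]
  grip_force: 30

```text
time: 8.28
tcp_pos: [0.5809, 0.034, 0.0026]
eef_rot: [-180.0, 0.0, 90.0]
force: [-0.4, -0.8, -1.4]
grip_width: 0.681
gripper_force: 29.3
```

To row units: -0.04 m / 0.4 = -0.1, -0.02 m / 0.4 = -0.05.

Call:
move_tool:
  plan:
    - [[0, 0, 0, -0.05, 0, 0, 0], [0, 0, 0, -0.1, 0, 0, 0], [0, 0, 0, -0.1, 0, 0, 0], [0, 0, 0, 0, 0, 0, 0], [0, 0, 0, 0, 0, 0, 0]]

```text
time: 8.9
tcp_pos: [0.5807, 0.034, 0.1027]
eef_rot: [180.0, -0.0, 90.0]
force: [0.6, 0.5, -1.2]
grip_width: 0.681
gripper_force: 29.2
```

```bash
python3 look.py 3 flange; python3 -c "
from h import *
go([.4538,-.3225,.06],93.3)"
```

```text
8.9 [0.58074922 0.03397744 0.10273931] [ 1.79995762e+02 -1.18635434e-03  9.00111694e+01]
flange [([311.6, 273.3], 0.56, [0.5799, 0.0065, 0.015]), ([453.9, 285.2], 0.38, [0.6806, -0.0025, 0.015])]
now [0.5804 0.0339 0.1017] [-179.9    0.    90. ] tool delta [-0.3564 -0.1266  0.0419]
rotvec tool [-0.1  0.  -3.3]
```

View pics/w3.png

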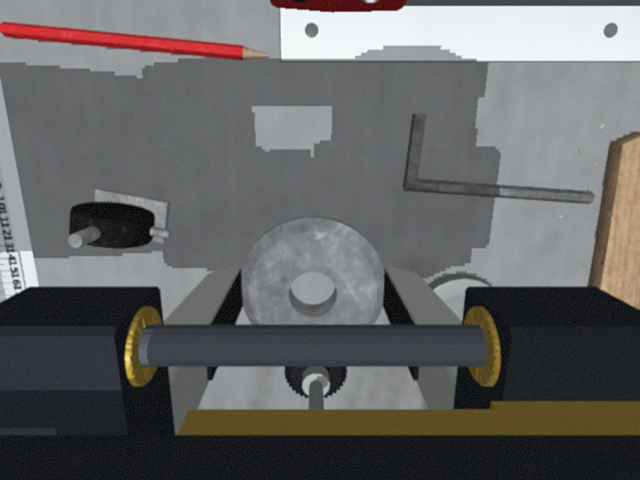

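The flange hangs level between the fingers, with its bore at (313,293).

To row units: -0.0509 m / 0.4 = -0.1273, -0.0181 m / 0.4 = -0.0453, -3.3 degrees / 180 = -0.0183.

Call:
move_tool:
  plan:
    - [[0, -0.1273, -0.0453, 0, 0, 0, 0], [0, -0.1273, -0.0453, 0, 0, 0, 0], [0, -0.1273, -0.0453, 0, 0, 0, 0], [0, -0.1273, -0.0453, 0, 0, 0, 0], [0, -0.1273, -0.0453, 0, 0, 0, 0], [0, -0.1273, -0.0453, 0, 0, 0, 0], [0, -0.1273, -0.0453, 0, 0, 0, -0.0183], [0, 0, 0, 0.075, 0, 0, 0], [0, 0, 0, 0, 0, 0, 0]]

```text
time: 10.12
tcp_pos: [0.4528, -0.3218, 0.0698]
eef_rot: [-179.8, -0.2, 93.2]
force: [1.2, -0.0, -1.2]
grip_width: 0.682
gripper_force: 29.2
```

```bash
python3 -c "
from h import *
import pickle
W=pickle.load(open('w3.pkl','rb'))[0]
print('bore',onz(W,(313,293),.113))
go([.4538,-.3225,.026],93.3)"
```

```text
bore [0.58054924 0.03346826 0.113     ]
now [ 0.4528 -0.3218  0.0698] [-179.8   -0.2   93.2] tool delta [-0.001   0.0012  0.0438]
rotvec tool [-0.2 -0.2 -0.1]
```

To row units: 0.025 m / 0.4 = 0.0625, 0.015 m / 0.4 = 0.0375.

Call:
move_tool:
  plan:
    - [[0, -0.0013, 0.003, 0.0625, 0, 0, 0], [0, 0, 0, 0.0375, 0, 0, 0], [0, 0, 0, 0.0125, 0, 0, 0], [0, 0, 0, 0, 0, 0, 0]]

```text
time: 10.62
tcp_pos: [0.4557, -0.3226, 0.028]
eef_rot: [-180.0, -0.0, 93.3]
force: [0.2, 0.2, -2.1]
grip_width: 0.682
gripper_force: 29.3
```

Call:
move_tool:
  plan:
    - [[0, 0, -0.0045, 0.005, 0, 0, 0], [0, 0, 0, 0.005, 0, 0, 0], [0, 0, 0, 0, 0, 0, 0], [0, 0, 0, 0, 0, 0, 0]]

```text
time: 11.12
tcp_pos: [0.4538, -0.3229, 0.0238]
eef_rot: [180.0, 0.0, 93.3]
force: [0.3, 0.1, -1.2]
grip_width: 0.682
gripper_force: 29.2
```

To row units: -0.05 m / 0.4 = -0.125, -0.03 m / 0.4 = -0.075.

Call:
move_tool:
  plan:
    - [[0.8, 0, 0, 0, 0, 0, 0], [0.8, 0, 0, 0, 0, 0, 0], [0.8, 0, 0, 0, 0, 0, 0], [0.8, 0, 0, -0.075, 0, 0, 0], [0.8, 0, 0, -0.125, 0, 0, 0], [0.8, 0, 0, -0.125, 0, 0, 0], [0.8, 0, 0, 0, 0, 0, 0]]

```text
time: 12.0
tcp_pos: [0.455, -0.3238, 0.158]
eef_rot: [179.7, 0.2, 93.3]
force: [-0.1, -0.5, 0.1]
grip_width: 0.805
gripper_force: 0.0
```

```bash
python3 look.py 4 flange; python3 - <<'E'
from h import *
import pickle
W,p,d,s=pickle.load(open("w4.pkl","rb"));X=cloud(W,d)
m=(abs(X[...,0]-.4538)<.04)&(abs(X[...,1]+.3225)<.04)&(X[...,2]>.0245)&(X[...,2]<.04)
P=X[m];A=np.c_[P[:,:2]-P[:,:2].mean(0),np.ones(len(P))];print(P.mean(0),np.linalg.lstsq(A,P[:,2],rcond=None)[0],cv2.minAreaRect((P[:,:2]*1000).astype(np.float32)))
go([.4535,-.0875,.12],93.3)
E
```

```text
12.0 [ 0.45498905 -0.32382792  0.15802346] [179.72143243   0.24140379  93.30965093]
flange [([313.0, 208.4], 0.95, [0.4554, -0.316, 0.015])]
[ 0.45353962 -0.32161138  0.02888981] [ 0.00067654 -0.00844785  0.02888981] ((454.26129150390625, -322.52337646484375), (78.96759033203125, 78.98278045654297), 0.9413802623748779)
now [ 0.4537 -0.3229  0.1535] [180.    0.   93.3] tool delta [0.235  0.0133 0.0335]
rotvec tool [0. 0. 0.]
```

View pics/w4.png

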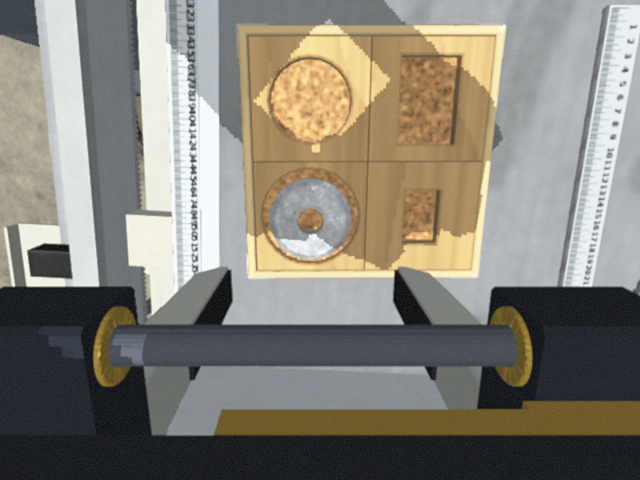

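The flange sits flat in its well: its centre is at (311,220), with an even cork margin around it. Next is the star knob.

To row units: 0.0588 m / 0.4 = 0.147, 0.04 m / 0.4 = 0.1.

Call:
move_tool:
  plan:
    - [[0.6, 0.147, 0.0083, 0, 0, 0, 0], [0.6, 0.147, 0.0083, 0, 0, 0, 0], [0.6, 0.147, 0.0083, 0, 0, 0, 0], [0.6, 0.147, 0.0083, 0.05, 0, 0, 0], [0.6, 0, 0, 0.1, 0, 0, 0], [0.6, 0, 0, 0, 0, 0, 0], [0.6, 0, 0, 0, 0, 0, 0]]

```text
time: 12.98
tcp_pos: [0.4535, -0.0878, 0.0943]
eef_rot: [-180.0, -0.0, 93.3]
force: [1.1, 0.5, -0.3]
grip_width: 0.598
gripper_force: 0.0
```

```bash
python3 -c "
from h import *
go([.4535,-.0875,.023],93.3)"
```

```text
now [ 0.4535 -0.0878  0.0943] [-180.    -0.    93.3] tool delta [0.0003 0.0001 0.0713]
rotvec tool [-0. -0. -0.]
```

To row units: 0.035 m / 0.4 = 0.0875, 0.025 m / 0.4 = 0.0625.

Call:
move_tool:
  plan:
    - [[0.6, 0, 0, 0.0875, 0, 0, 0], [0.6, 0, 0, 0.0625, 0, 0, 0], [0.6, 0, 0, 0.0288, 0, 0, 0], [0.6, 0, 0, 0, 0, 0, 0], [0, 0, 0, 0, 0, 0, 0], [0, 0, 0, 0, 0, 0, 0], [0, 0, 0, 0, 0, 0, 0], [0, 0, 0, 0, 0, 0, 0], [0, 0, 0, 0, 0, 0, 0]]
  grip_force: 20

```text
time: 14.1
tcp_pos: [0.4534, -0.0873, 0.0223]
eef_rot: [180.0, 0.0, 93.3]
force: [0.2, 0.6, 2.0]
grip_width: 0.204
gripper_force: 20.0
```

To row units: -0.048 m / 0.4 = -0.12, -0.04 m / 0.4 = -0.1.

Call:
move_tool:
  plan:
    - [[0, 0, 0, -0.05, 0, 0, 0], [0, 0, 0, -0.1, 0, 0, 0], [0, 0, 0, -0.05, 0, 0, 0], [0, -0.12, 0, 0, 0, 0, 0], [0, -0.12, 0, 0, 0, 0, 0], [0, -0.12, 0, 0, 0, 0, 0], [0, 0, 0, 0, 0, 0, 0], [0, 0, 0, 0, 0, 0, 0]]

```text
time: 15.1
tcp_pos: [0.4614, -0.2308, 0.1015]
eef_rot: [-180.0, -0.0, 93.3]
force: [-0.1, 0.4, -0.3]
grip_width: 0.207
gripper_force: 20.0
```

```bash
python3 -c "
from h import *
go([.4485,-.2335,.033],93.3)"
```

```text
now [ 0.4614 -0.2308  0.1015] [-180.    -0.    93.3] tool delta [-0.002  -0.013   0.0686]
rotvec tool [-0. -0. -0.]
```

To row units: 0.03 m / 0.4 = 0.075, 0.02 m / 0.4 = 0.05.

Call:
move_tool:
  plan:
    - [[0, -0.005, -0.0363, 0.05, 0, 0, 0], [0, 0, 0, 0.075, 0, 0, 0], [0, 0, 0, 0.025, 0, 0, 0], [0, 0, 0, 0.015, 0, 0, 0], [0, 0, 0, 0, 0, 0, 0], [0, 0, 0, 0, 0, 0, 0]]

```text
time: 15.85
tcp_pos: [0.4477, -0.234, 0.037]
eef_rot: [179.9, 0.0, 93.3]
force: [0.7, -0.5, 0.2]
grip_width: 0.204
gripper_force: 20.0
```

To row units: 0.003 m / 0.4 = 0.0075, 0.0015 m / 0.4 = 0.0038.

Call:
move_tool:
  plan:
    - [[0, 0, 0, 0.0075, 0, 0, 0], [0, 0, 0, 0.0038, 0, 0, 0], [0, 0, 0, 0, 0, 0, 0], [0, 0, 0, 0, 0, 0, 0]]

```text
time: 16.35
tcp_pos: [0.4474, -0.234, 0.0323]
eef_rot: [180.0, 0.0, 93.3]
force: [-2.5, 1.7, 7.8]
grip_width: 0.21
gripper_force: 20.0
```

Call:
move_tool:
  plan:
    - [[0.5, 0, 0, 0, 0, 0, 0], [0.5, 0, 0, 0, 0, 0, 0], [0.5, 0, 0, 0, 0, 0, 0], [0.5, 0, 0, -0.125, 0, 0, 0], [0.5, 0, 0, -0.125, 0, 0, 0], [0.5, 0, 0, -0.075, 0, 0, 0], [0.5, 0, 0, 0, 0, 0, 0]]

```text
time: 17.23
tcp_pos: [0.4481, -0.2344, 0.1641]
eef_rot: [179.8, 0.1, 93.3]
force: [-1.2, -0.5, -0.5]
grip_width: 0.498
gripper_force: 0.0
```

```bash
python3 look.py 5 star_knob;  python3 - <<'E'
from h import *
import pickle
W,p,d,s=pickle.load(open("w5.pkl","rb"));X=cloud(W,d)
for z0,z1 in((.024,.037),(.06,.09)):
    m=(abs(X[...,0]-.4485)<.04)&(abs(X[...,1]+.2335)<.04)&(X[...,2]>z0)&(X[...,2]<z1)
    P=X[m];print(P.mean(0),np.percentile(P[:,2],[5,50,95]),cv2.minAreaRect((P[:,:2]*1000).astype(np.float32)))
go([.4427,.2656,.14],26)
E
```

```text
17.225 [ 0.44809515 -0.23437153  0.16406022] [1.79816409e+02 1.22974775e-01 9.33095709e+01]
star_knob [([308.2, 216.8], 0.73, [0.4448, -0.2347, 0.015]), ([502.3, 18.1], 0.51, [0.5807, -0.0758, 0.015])]
[ 0.44771154 -0.2330604   0.02942187] [0.0240882  0.03082394 0.03230014] ((448.54791259765625, -233.49441528320312), (79.97027587890625, 79.865234375), 89.91883850097656)
[ 0.4470993  -0.23341538  0.07136853] [0.06227038 0.07271534 0.07397443] ((447.06805419921875, -234.15985107421875), (9.60055923461914, 9.580204010009766), 58.32282638549805)
now [ 0.4471 -0.2338  0.161 ] [-180.    -0.    93.3] tool delta [0.4989 0.0244 0.0211]
rotvec tool [-0.  -0.  67.3]
```

View pics/w5.png

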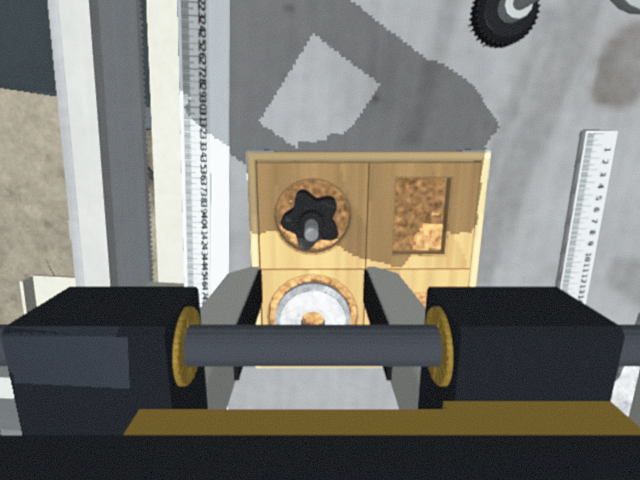

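The star knob stands upright and clear in its well, with its head at (310,215). Next is the T-bolt. I'll turn first so the gripper's body keeps clear of the guard.

To row units: 9.7 degrees / 180 = 0.0539.

Call:
move_tool:
  plan:
    - [[0.5, 0, 0, 0, 0, 0, 0.0533], [0.5, 0, 0, 0, 0, 0, 0.0533], [0.5, 0, 0, 0, 0, 0, 0.0533], [0.5, 0, 0, 0, 0, 0, 0.0533], [0.5, 0, 0, 0, 0, 0, 0.0533], [0.5, 0, 0, 0, 0, 0, 0.0533], [0.5, 0, 0, 0, 0, 0, 0.0539], [0.5, 0, 0, 0, 0, 0, 0]]

```text
time: 18.32
tcp_pos: [0.4469, -0.2337, 0.1602]
eef_rot: [-179.9, 0.1, 26.1]
force: [-0.1, 0.7, 0.3]
grip_width: 0.5
gripper_force: 0.0
```

```bash
python3 -c "
from h import *
go([.4427,.2656,.12],26)"
```

```text
now [ 0.4469 -0.2337  0.1602] [-1.799e+02  1.000e-01  2.610e+01] tool delta [ 0.2156 -0.4503  0.0407]
rotvec tool [-0.1  0.1  0.1]
```

To row units: -0.05 m / 0.4 = -0.125, 0.024 m / 0.4 = 0.06.

Call:
move_tool:
  plan:
    - [[0.5, 0.06, -0.125, 0, 0, 0, 0], [0.5, 0.06, -0.125, 0, 0, 0, 0], [0.5, 0.06, -0.125, 0, 0, 0, 0], [0.5, 0.06, -0.125, 0, 0, 0, 0], [0.5, 0.06, -0.125, 0, 0, 0, 0], [0.5, 0.06, -0.125, 0, 0, 0, 0], [0.5, 0.06, -0.125, 0, 0, 0, 0], [0.5, 0.06, -0.125, 0, 0, 0, 0], [0.5, 0.06, -0.125, 0.05, 0, 0, 0], [0.5, 0, 0, 0.05, 0, 0, 0], [0.5, 0, 0, 0, 0, 0, 0], [0.5, 0, 0, 0, 0, 0, 0]]

```text
time: 19.82
tcp_pos: [0.4444, 0.2643, 0.1222]
eef_rot: [180.0, -0.0, 26.0]
force: [-0.1, 0.0, 0.1]
grip_width: 0.499
gripper_force: 0.0
```

```bash
python3 look.py 6 t_bolt; python3 - <<'E'
from h import *
import pickle
W,p,d,s=pickle.load(open("w6.pkl","rb"));X=cloud(W,d)
for z0,z1 in((.003,.012),(.042,.052),(.0545,.07)):
    m=(abs(X[...,0]-.443)<.03)&(abs(X[...,1]-.266)<.03)&(X[...,2]>z0)&(X[...,2]<z1)
    P=X[m];print(len(P),P.mean(0),cv2.minAreaRect((P[:,:2]*1000).astype(np.float32)))
go([.4427,.2656,.029],26)
E
```

```text
19.825 [0.44441852 0.26433564 0.12217609] [ 1.79993797e+02 -2.10133771e-02  2.60177250e+01]
t_bolt [([306.2, 230.7], 0.55, [0.4413, 0.2675, 0.015])]
236 [0.45175062 0.27146364 0.00847077] ((445.8802490234375, 270.46728515625), (52.220027923583984, 56.587154388427734), 7.471336364746094)
231 [0.44467909 0.26828084 0.04908438] ((441.6083068847656, 267.4582214355469), (32.980918884277344, 11.126075744628906), 39.20357894897461)
211 [0.4425585  0.26706259 0.05867191] ((442.0228271484375, 266.95806884765625), (9.683320999145508, 9.457075119018555), 25.795576095581055)
now [0.4446 0.2645 0.1226] [ 1.8e+02 -1.0e-01  2.6e+01] tool delta [-0.0014 -0.0019  0.0936]
rotvec tool [ 0.  -0.1 -0. ]
```

To row units: 0.04 m / 0.4 = 0.1, -0.0014 m / 0.4 = -0.0035.

Call:
move_tool:
  plan:
    - [[0.5, -0.0035, -0.0068, 0.075, 0, 0, 0], [0.5, 0, 0, 0.1, 0, 0, 0], [0.5, 0, 0, 0.05, 0, 0, 0], [0.5, 0, 0, 0.0088, 0, 0, 0], [0.5, 0, 0, 0, 0, 0, 0], [0, 0, 0, 0, 0, 0, 0], [0, 0, 0, 0, 0, 0, 0], [0, 0, 0, 0, 0, 0, 0], [0, 0, 0, 0, 0, 0, 0], [0, 0, 0, 0, 0, 0, 0]]
  grip_force: 15

```text
time: 21.18
tcp_pos: [0.4417, 0.2671, 0.0284]
eef_rot: [-180.0, -0.0, 26.0]
force: [-1.0, 0.5, 2.9]
grip_width: 0.16
gripper_force: 15.0
```

To row units: 0.0568 m / 0.4 = 0.142, 0.0432 m / 0.4 = 0.108.

Call:
move_tool:
  plan:
    - [[0, 0, 0, -0.05, 0, 0, 0], [0, 0, 0, -0.1, 0, 0, 0], [0, 0, 0, -0.125, 0, 0, 0], [0, -0.0525, 0.108, 0, 0, 0, 0], [0, -0.0525, 0.108, 0, 0, 0, 0], [0, -0.0525, 0.108, 0, 0, 0, 0], [0, -0.0525, 0.108, 0, 0, 0, 0], [0, -0.029, 0.142, 0, 0, 0, 0], [0, -0.029, 0.142, 0, 0, 0, 0], [0, -0.029, 0.142, 0, 0, 0, 0], [0, -0.029, 0.142, 0, 0, 0, 0], [0, -0.029, 0.142, 0, 0, 0, 0], [0, -0.029, 0.142, 0, 0, 0, 0], [0, -0.029, 0.142, 0, 0, 0, 0]]

```text
time: 22.92
tcp_pos: [0.5436, -0.3201, 0.1397]
eef_rot: [179.9, -0.0, 26.0]
force: [0.7, 0.8, 0.2]
grip_width: 0.166
gripper_force: 15.0
```

Call:
move_tool:
  plan:
    - [[0, 0, 0, 0, 0, 0, -0.0533], [0, 0, 0, 0, 0, 0, -0.0533], [0, 0, 0, 0, 0, 0, -0.0533], [0, 0, 0, 0, 0, 0, -0.0533], [0, 0, 0, 0, 0, 0, -0.0533], [0, 0, 0, 0, 0, 0, -0.0533], [0, 0, 0, 0, 0, 0, -0.0539], [0, 0, 0, 0, 0, 0, 0], [0, 0, 0, 0, 0, 0, 0]]

```text
time: 24.05
tcp_pos: [0.5433, -0.3181, 0.1388]
eef_rot: [180.0, 0.0, 93.1]
force: [-0.1, -0.6, -0.8]
grip_width: 0.16
gripper_force: 15.0
```

```bash
python3 -c "
from h import *
go([.543,-.3177,.0385],93.3)"; python3 look.py 7 t_bolt
```

```text
now [ 0.5433 -0.3181  0.1388] [180.    0.   93.1] tool delta [ 0.0004 -0.0004  0.1003]
rotvec tool [ 0.   0.  -0.2]
24.05 [ 0.54334461 -0.31805241  0.13882566] [1.79979056e+02 1.62780287e-02 9.30847019e+01]
t_bolt [([310.2, 277.7], 0.71, [0.5437, -0.3626, 0.015])]
```

View pics/w7.png

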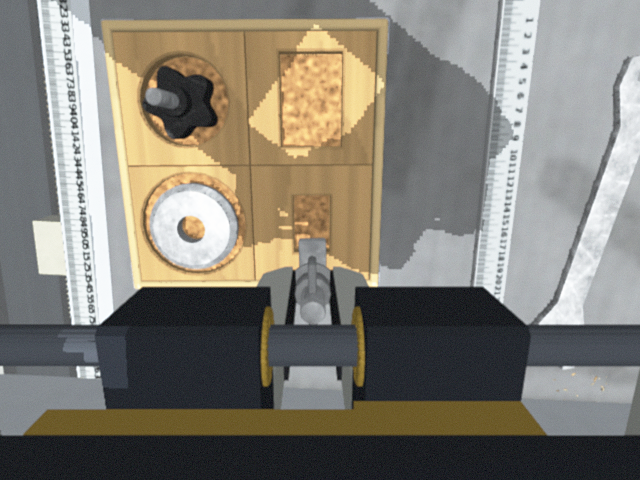

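The T-bolt hangs straight between the pads at (312,270), aligned with its slot. I'll lower it.

Call:
move_tool:
  plan:
    - [[0, 0, 0, 0.1, 0, 0, 0], [0, 0, 0, 0.0875, 0, 0, 0], [0, 0, 0, 0.025, 0, 0, 0], [0, 0, 0, 0, 0, 0, 0], [0, 0, 0, 0.02, 0, 0, 0], [0, 0, 0, 0.0075, 0, 0, 0], [0, 0, 0, 0, 0, 0, 0]]

```text
time: 25.02
tcp_pos: [0.5433, -0.3181, 0.0423]
eef_rot: [180.0, 0.0, 93.3]
force: [0.2, 0.2, -1.0]
grip_width: 0.163
gripper_force: 15.0
```

The rows are not in the units I measure in: shifts go in shares of 0.4 m and turns go in shares of 180 degrees. I convert before sending: 0.002 m / 0.4 = 0.005, 0.0015 m / 0.4 = 0.0038.

Call:
move_tool:
  plan:
    - [[0, 0, 0, 0.005, 0, 0, 0], [0, 0, 0, 0.0038, 0, 0, 0], [0, 0, 0, 0, 0, 0, 0], [0, 0, 0, 0, 0, 0, 0]]

```text
time: 25.52
tcp_pos: [0.5433, -0.3181, 0.0387]
eef_rot: [180.0, 0.0, 93.3]
force: [-0.3, -0.3, -0.1]
grip_width: 0.164
gripper_force: 15.0
```

Call:
move_tool:
  plan:
    - [[0.45, 0, 0, 0, 0, 0, 0], [0.45, 0, 0, 0, 0, 0, 0], [0.45, 0, 0, 0, 0, 0, 0], [0.45, 0, 0, -0.1, 0, 0, 0], [0.45, 0, 0, -0.125, 0, 0, 0], [0.45, 0, 0, -0.1, 0, 0, 0], [0.45, 0, 0, 0, 0, 0, 0]]

```text
time: 26.4
tcp_pos: [0.5444, -0.3187, 0.1725]
eef_rot: [179.7, 0.2, 93.3]
force: [-1.1, 0.7, -0.4]
grip_width: 0.45
gripper_force: 0.0
```

```bash
python3 look.py 8 t_bolt;  python3 - <<'E'
from h import *
import pickle
W,p,d,s=pickle.load(open("w8.pkl","rb"));X=cloud(W,d)
for z0,z1 in((.042,.062),(.063,.09)):
    m=(abs(X[...,0]-.543)<.03)&(abs(X[...,1]+.318)<.03)&(X[...,2]>z0)&(X[...,2]<z1)
    P=X[m];print(len(P),P.mean(0),P[:,2].max(),cv2.minAreaRect((P[:,:2]*1000).astype(np.float32)))
go([.4535,.0450,.12],-11.1)
E
```

```text
26.4 [ 0.54435109 -0.31869765  0.17246162] [179.74662272   0.18316162  93.31115306]
t_bolt [([312.9, 216.4], 0.82, [0.5453, -0.3204, 0.015]), ([199.5, 80.3], 0.41, [0.4496, -0.2159, 0.015])]
419 [ 0.54316267 -0.31547313  0.05204455] 0.06196129225568686 ((542.941650390625, -317.505615234375), (21.23358154296875, 27.63947296142578), 40.37141799926758)
158 [ 0.54298487 -0.31728617  0.06871056] 0.07086109092605909 ((543.02001953125, -317.6489562988281), (9.473876953125, 9.222785949707031), 2.9832308292388916)
now [ 0.5432 -0.318   0.1683] [-180.     0.    93.3] tool delta [ 0.3676 -0.0686  0.0483]
rotvec tool [ -0.    0.  104.4]
```

View pics/w8.png

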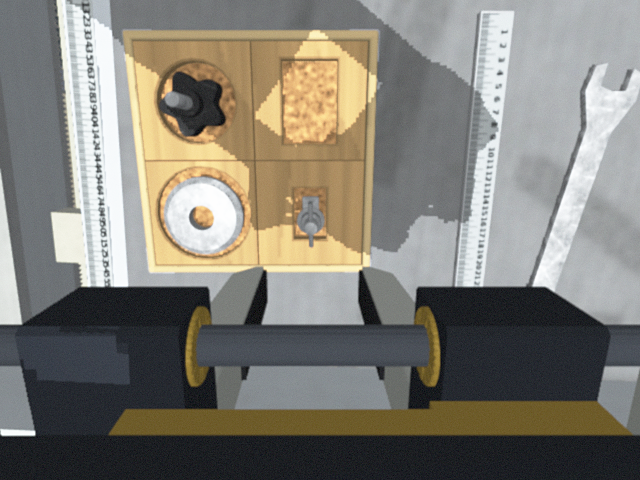

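The T-bolt stands in its slot, centred at (311,215) with its tip at the expected height. Last is the dial gauge.

To row units: 0.0525 m / 0.4 = 0.1313, -0.0098 m / 0.4 = -0.0245, 10.5 degrees / 180 = 0.0583.

Call:
move_tool:
  plan:
    - [[0.45, 0.1313, -0.0245, 0, 0, 0, 0], [0.45, 0.1313, -0.0245, 0, 0, 0, 0], [0.45, 0.1313, -0.0245, 0, 0, 0, 0], [0.45, 0.1313, -0.0245, 0, 0, 0, 0], [0.45, 0.1313, -0.0245, 0, 0, 0, 0], [0.45, 0.1313, -0.0245, 0, 0, 0, 0], [0.45, 0.1313, -0.0245, 0, 0, 0, 0], [0.45, 0, 0, 0, 0, 0, 0.0578], [0.45, 0, 0, 0, 0, 0, 0.0578], [0.45, 0, 0, 0, 0, 0, 0.0583], [0.45, 0, 0, 0, 0, 0, 0.0578], [0.45, 0, 0, 0, 0, 0, 0.0578], [0.45, 0, 0, 0, 0, 0, 0.0583], [0.45, 0, 0, 0, 0, 0, 0.0578], [0.45, 0, 0, 0, 0, 0, 0.0578], [0.45, 0, 0, 0.05, 0, 0, 0.0583], [0.45, 0, 0, 0.05, 0, 0, 0.0583], [0.45, 0, 0, 0, 0, 0, 0], [0.45, 0, 0, 0, 0, 0, 0]]

```text
time: 28.88
tcp_pos: [0.4536, 0.0449, 0.1288]
eef_rot: [180.0, 0.0, -10.8]
force: [-0.0, 0.2, 0.7]
grip_width: 0.449
gripper_force: 0.0
```

```bash
python3 look.py 9 dial_gauge; python3 - <<'E'
from h import *
import pickle
W,p,d,s=pickle.load(open("w9.pkl","rb"));X=cloud(W,d)
for z0,z1 in((.04,.0555),(.06,.09)):
    m=(abs(X[...,0]-.4535)<.04)&(abs(X[...,1]-.045)<.035)&(X[...,2]>z0)&(X[...,2]<z1)
    P=X[m];print(len(P),P.mean(0),P[:,2].max(),cv2.minAreaRect((P[:,:2]*1000).astype(np.float32)))
go([.4535,.0450,.015],-11.1)
E
```

```text
28.875 [0.45358091 0.04490418 0.12875735] [ 1.79995146e+02  2.17267374e-02 -1.08392593e+01]
dial_gauge [([312.7, 228.4], 0.85, [0.4524, 0.0443, 0.015])]
1433 [0.45664264 0.04432398 0.04898031] 0.05540009622874258 ((453.5763854980469, 44.62862014770508), (19.04896354675293, 42.28145980834961), 78.70777893066406)
183 [0.45405099 0.04515919 0.06913723] 0.07238542188494992 ((453.2973327636719, 45.38201141357422), (7.808358669281006, 7.9795050621032715), 50.045074462890625)
now [0.4538 0.0449 0.1293] [-180.    -0.   -10.9] tool delta [-0.0004  0.      0.1143]
rotvec tool [-0.  -0.   0.2]
```

To row units: 0.04 m / 0.4 = 0.1, 0.025 m / 0.4 = 0.0625, 0.3 degrees / 180 = 0.0017.

Call:
move_tool:
  plan:
    - [[0.45, 0, 0, 0.1, 0, 0, 0.0017], [0.45, 0, 0, 0.1, 0, 0, 0], [0.45, 0, 0, 0.0625, 0, 0, 0], [0.45, 0, 0, 0.0225, 0, 0, 0], [0.45, 0, 0, 0, 0, 0, 0], [0, 0, 0, 0, 0, 0, 0], [0, 0, 0, 0, 0, 0, 0], [0, 0, 0, 0, 0, 0, 0], [0, 0, 0, 0, 0, 0, 0], [0, 0, 0, 0, 0, 0, 0]]
  grip_force: 25

```text
time: 30.22
tcp_pos: [0.4539, 0.045, 0.0153]
eef_rot: [-180.0, -0.0, -11.4]
force: [-1.2, 0.5, 6.5]
grip_width: 0.191
gripper_force: 25.0
```

To row units: 0.0418 m / 0.4 = 0.1045, 0.0227 m / 0.4 = 0.0568.

Call:
move_tool:
  plan:
    - [[0, 0, 0, -0.05, 0, 0, 0], [0, 0, 0, -0.1, 0, 0, 0], [0, 0, 0, -0.1, 0, 0, 0], [0, 0, 0, -0.05, 0, 0, 0], [0, 0.0568, 0.1045, 0, 0, 0, 0], [0, 0.0568, 0.1045, 0, 0, 0, 0], [0, 0.0568, 0.1045, 0, 0, 0, 0], [0, 0.0568, 0.1045, 0, 0, 0, 0], [0, 0.0568, 0.1045, 0, 0, 0, 0], [0, 0.0568, 0.1045, 0, 0, 0, 0], [0, 0, 0, 0, 0, 0, 0]]

```text
time: 31.6
tcp_pos: [0.5375, -0.2302, 0.1329]
eef_rot: [-180.0, 0.1, -11.5]
force: [0.5, 0.6, -1.1]
grip_width: 0.193
gripper_force: 25.0
```

Call:
move_tool:
  plan:
    - [[0, 0, 0, 0, 0, 0, -0.0528], [0, 0, 0, 0, 0, 0, -0.0528], [0, 0, 0, 0, 0, 0, -0.0528], [0, 0, 0, 0, 0, 0, -0.0528], [0, 0, 0, 0, 0, 0, -0.0528], [0, 0, 0, 0, 0, 0, -0.0528], [0, 0, 0, 0, 0, 0, -0.0528], [0, 0, 0, 0, 0, 0, -0.0528], [0, 0, 0, 0, 0, 0, -0.0528], [0, 0, 0, 0, 0, 0, -0.0528], [0, 0, 0, 0, 0, 0, -0.0528], [0, 0, 0, 0, 0, 0, 0], [0, 0, 0, 0, 0, 0, 0]]

```text
time: 33.22
tcp_pos: [0.5374, -0.2275, 0.1343]
eef_rot: [-180.0, -0.0, 92.9]
force: [0.2, -0.2, -2.6]
grip_width: 0.196
gripper_force: 25.0
```

```bash
python3 look.py 10 dial_gauge; python3 -c "
from h import *
go([.5378,-.2283,.0255],93.3)"
```

```text
33.225 [ 0.53744379 -0.22746345  0.13427389] [-1.79974894e+02 -1.80466208e-02  9.29049240e+01]
dial_gauge [([312.9, 268.5], 0.92, [0.5392, -0.2625, 0.015]), ([307.2, 374.2], 0.61, [0.5392, -0.357, 0.015])]
now [ 0.5375 -0.2276  0.1345] [-180.   -0.   93.] tool delta [-0.0007  0.0003  0.109 ]
rotvec tool [-0.  -0.  -0.3]
```

View pics/w10.png

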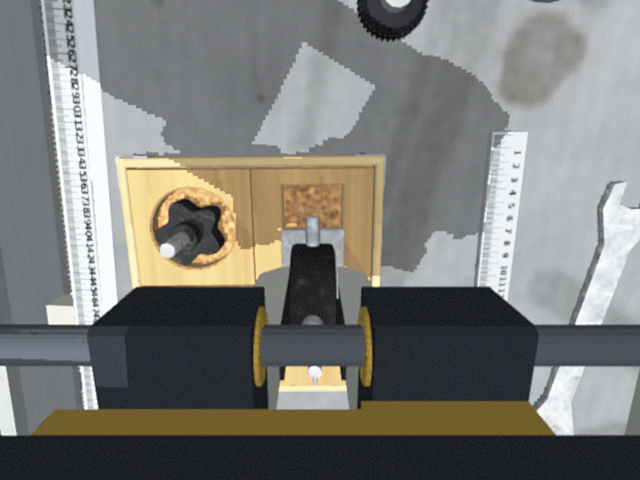

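The gauge hangs upright and in line with its slot: spindle at (313,228), foot edge at (312,238). I'll lower it.

To row units: 0.035 m / 0.4 = 0.0875, 0.03 m / 0.4 = 0.075, -0.3 degrees / 180 = -0.0017.

Call:
move_tool:
  plan:
    - [[0, -0.0018, 0.0008, 0.075, 0, 0, -0.0017], [0, 0, 0, 0.0875, 0, 0, 0], [0, 0, 0, 0.0625, 0, 0, 0], [0, 0, 0, 0.025, 0, 0, 0], [0, 0, 0, 0, 0, 0, 0], [0, 0, 0, 0.0125, 0, 0, 0], [0, 0, 0, 0, 0, 0, 0]]

```text
time: 34.2
tcp_pos: [0.5381, -0.2286, 0.0301]
eef_rot: [180.0, 0.0, 93.4]
force: [-0.4, 0.2, -1.9]
grip_width: 0.187
gripper_force: 25.0
```

To row units: 0.003 m / 0.4 = 0.0075, 0.0015 m / 0.4 = 0.0038.

Call:
move_tool:
  plan:
    - [[0, 0, 0, 0.0075, 0, 0, 0], [0, 0, 0, 0.0038, 0, 0, 0], [0, 0, 0, 0, 0, 0, 0], [0, 0, 0, 0, 0, 0, 0]]

```text
time: 34.7
tcp_pos: [0.538, -0.2286, 0.0253]
eef_rot: [180.0, 0.0, 93.4]
force: [-1.2, -0.9, 1.7]
grip_width: 0.192
gripper_force: 25.0
```

Call:
move_tool:
  plan:
    - [[0.4, 0, 0, 0, 0, 0, 0], [0.4, 0, 0, 0, 0, 0, 0], [0.4, 0, 0, 0, 0, 0, 0], [0.4, 0, 0, -0.075, 0, 0, 0], [0.4, 0, 0, -0.125, 0, 0, 0], [0.4, 0, 0, -0.125, 0, 0, 0], [0.4, -0.125, 0, -0.075, 0, 0, 0], [0.4, -0.125, 0, 0, 0, 0, 0], [0.4, 0, 0, 0, 0, 0, 0]]

```text
time: 35.83
tcp_pos: [0.5436, -0.3309, 0.1849]
eef_rot: [-180.0, 0.0, 93.3]
force: [-0.0, -0.1, -0.6]
grip_width: 0.4
gripper_force: 0.0
```

```bash
python3 look.py 11 dial_gauge t_bolt star_knob flange;  python3 - <<'E'
from h import *
import pickle
W,p,d,s=pickle.load(open("w11.pkl","rb"));X=cloud(W,d)
for z0,z1 in((.014,.021),(.05,.066),(.07,.09)):
    m=(abs(X[...,0]-.5378)<.028)&(abs(X[...,1]+.228)<.035)&(X[...,2]>z0)&(X[...,2]<z1)
    P=X[m];print(len(P),P.mean(0),P[:,2].max(),cv2.minAreaRect((P[:,:2]*1000).astype(np.float32)))
E
```

```text
35.825 [ 0.54356016 -0.33092066  0.18485288] [-1.79979685e+02  1.03417994e-02  9.32593337e+01]
dial_gauge []
t_bolt [([314.1, 199.1], 0.86, [0.5441, -0.3192, 0.015])]
star_knob [([198.2, 89.9], 0.72, [0.4433, -0.2336, 0.015])]
flange [([213.4, 192.1], 0.76, [0.4553, -0.3179, 0.015]), ([294.3, 84.0], 0.21, [0.5223, -0.2246, 0.015])]
960 [ 0.53661564 -0.22756666  0.01714413] 0.02098577114885256 ((537.7323608398438, -227.23379516601562), (54.70988845825195, 65.80640411376953), 2.2705366611480713)
1406 [ 0.53825841 -0.2308766   0.05907132] 0.06526376155462013 ((538.338134765625, -230.094482421875), (18.465200424194336, 42.61429977416992), 2.795506238937378)
138 [ 0.537838   -0.23043762  0.08013242] 0.08302973617306932 ((537.5701293945312, -229.94049072265625), (7.376156806945801, 8.043705940246582), 5.367613315582275)
```

View pics/w11.png

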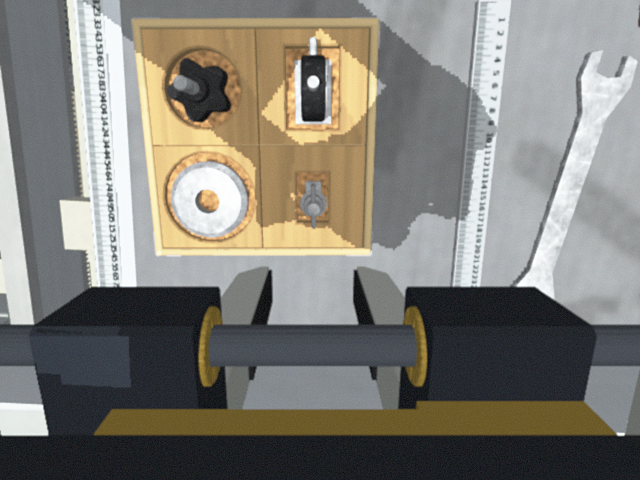

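All four parts sit in their wells: flange (208,200), star knob (203,87), T-bolt (313,199) and gauge (313,82). The gauge's stem top rose by 10.6 mm against the 10 mm well floor, so the foot is on the floor. I'm handing in.

```bash
python3 -c "
from cell import r
print(r.sign_off())"
```

```text
the job is handed in; nothing more can be done
None
```

The job is handed in: the flange, star knob, T-bolt and dial gauge each stand in their own well, the gauge was kept upright throughout, and the spacer ring and round knob were not touched (about 36 s of the 112 s used).

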